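# Clear the run-out tube labeller and hold its tensioner open for threading

### The job

The label roll on the tube labeller has run out: lift the empty cardboard core up off the unwind spindle and set it down, without dropping it, in the blue spent-core tray. Then push the sprung tensioner arm back, away from you, until its pawl has clicked right over the tooth, and finish while still holding it there (it springs back if let go), so that a colleague can thread the new roll. Leave the other things on the bench where they are.

Things in the scene. Friction and masses are not known exactly. Their poses are not given: they have to be found in the camera images.
- labeller: Bench-top tube labeller, fixed: white housing, aluminium deck 290 (x) by 400 (y) mm, its top 75 mm above the bench. Origin at its centre at bench level; x to its back (away from you), y to its left, z up. Other parts on the deck are at most 145 mm above the bench; the roller's path is clear for 60 mm around, the nearest being guide rollers behind its far end and a peel plate 100 mm to the right of its start.
- spindle_top (a point): Centre of the domed top of the unwind spindle, an upright aluminium post 32 mm across, 130 mm above the bench, at (-15, 100) mm in the labeller's frame. It rises 45 mm from a black disc 160 mm across whose top is 85 mm above the bench.
- core: Empty brown cardboard core: a tube 48 mm outside, 40 mm bore, 50 mm tall, about 35 g, loose round the unwind spindle, axis upright, its foot on the black disc 85 mm above the bench, its top at 135 mm; it must rise 45 mm to clear the spindle. Origin at the centre of its lower end, z along its axis.
- core_mid (a point): Middle of the core, on its axis, 25 mm from either end.
- tray: Blue open plastic tray for spent cores, 170 (x) by 150 (y) by 35 mm high, walls and floor 4 mm, empty, loose on the bench, about 0.5 kg. Origin at the centre of its underside, z up. It may stand to the left or to the right of the labeller.
- tensioner (a joint): Angle of the tensioner arm (rad): 0 at rest, 0.80 at its end stop; grows as the arm is pushed back, clockwise from above. Click (pawl fully over the tooth) at 0.54. A spring resists: at the roller about 3.5 N at rest, 7 N half way, 10 N at the stop, and up to 3 N more from 0.28 to 0.41 while the pawl is lifted. Nothing latches: let go, it springs back to 0.
- tensioner_pivot (a point): Pivot of the tensioner arm, on its upright axis at the arm's height, at (10, -115, 101) mm in the labeller's frame. The arm is a blue bar 16 mm wide, 8 mm thick, top 105 mm above the bench, reaching 90 mm from here to the roller's axis. At joint value q the roller's axis is at (10 + 90 sin(q - 0.60), -115 + 90 cos(q - 0.60)) mm in the labeller's frame.
- roller_mid (a point): Middle, on the axis, of the upright aluminium roller at the free end of the tensioner arm: 22 mm across, 50 mm tall, from 107 to 157 mm above the bench, spinning freely. It starts at (-41, -41) mm in the labeller's frame; the click comes after 49 mm of travel along its arc, mostly towards the labeller's back, the end stop after 72 mm.
- pawl_nose (a point): Round nose, 12 mm across, of the red sprung pawl slider beside the arm's hub, 90 mm above the bench. It is pushed 1.5 mm outwards by the brass tooth on the hub's steel sector and snaps back when the tooth has passed: the click.
- slide_box: Bystander: open white slide box, 85 by 150 by 34 mm, its lid standing open to 115 mm high at its back. Origin under its centre. It stands on the side of the labeller where the tray is not.
- new_roll: Bystander: new roll of white labels lying flat, 110 mm across, 50 mm high. Origin under its centre.
- tube_rack: Bystander: white rack with capped blood tubes, 70 by 200 mm, 88 mm high. Origin under its centre.
- stain_dropper: Bystander: white dropper bottle, 30 mm across, 68 mm high. Origin under its centre.
- oil_bottle: Bystander: small amber oil bottle, 34 mm across, 62 mm high. Origin under its centre.
- mouse: Bystander: black computer mouse, 108 by 60 by 33 mm. Origin under its centre.
- marker: Bystander: white marker pen with a black cap lying flat, 130 mm long, 12 mm thick. Origin under its middle.
There are look-alikes about, which are no part of the job. What is shaped like the core but pink or purple is not meant.

How it is judged:
On the way, in this order (a step that is already met when the one before it is completed fails the run):
1. the empty core is lifted off the unwind spindle in the fingers, its lower end above the spindle's top (z of core in the frame of labeller above 0.133 m and contact force between the fingers and core above 0.3 N), for 0.1 s.
2. the core is in the tray, let go and at rest (x of core_mid in the frame of tray between -0.065 and 0.065 m and y of core_mid in the frame of tray between -0.055 and 0.055 m and z of core_mid in the frame of tray between 0 and 0.045 m and contact force between each of the arm, the fingers and core below 0.05 N and linear speed of core below 0.04 m/s), for 0.2 s.
3. the tensioner arm is pushed back past its click (0.54 rad) and held there by the gripper (value of joint tensioner above 0.54 rad and contact force between any of the fingers, the arm and tensioner above 2 N), for 0.4 s.
At the end, for the whole second after the job is handed in: The core is in the tray (its middle within 65 mm along x and 55 mm along y of the centre, less than 45 mm above the tray's underside), untouched and at rest; the gripper holds the tensioner still past its click: joint above 0.54 rad, at least 2 N on the arm or roller (all of step 2 and all of step 3 and velocity of joint tensioner between -0.15 and 0.15 rad/s); the arm keeps its last pose, push and grip.
It fails at once if another thing on the bench is shifted by more than 25 mm (distance of any of slide_box, new_roll, tube_rack, stain_dropper, oil_bottle, mouse, marker from where it was at the start of the episode above 0.025 m).
It fails at once if the core is dropped or thrown (faster than 0.75 m/s with no finger on it, a fall of about 30 mm) (contact force between the fingers and core below 0.01 N and linear speed of core above 0.75 m/s).
It also fails if it takes over 51 s, if anything falls off the work surface, if the arm or the gripper's body presses on something with over 40 N, if the wrist force passes 120 N, or if a joint passes its speed limit or range.

### The arm

A 6-joint arm with a two-finger parallel gripper is mounted at the origin on the work surface. World frame = base frame: x ahead of the robot, y to its left, z up, the work surface at z = 0. Lengths are in m, angles in rad, forces in N, time in s.
With the tool pointing down it reaches from about 0.35 to 0.775 m from the base axis. Payload 5.5 kg.
Tool frame: the origin (TCP) lies midway between the tips of the shut fingers; the grasp point (between the pads) lies 19 mm behind it; z points along the fingers, y is the line along which they close (so a half turn about z gives the same grasp; the last joint's range is limited). The gripper opens to 85 mm and grips with 20 to 120 N. Pads are 22 mm wide; open, the fingers measure 114 mm over their backs; the gripper's body (76 mm by 85 mm) begins 54 mm behind the grasp point. The pads swing forward as they close: fully open they stand 13 mm farther back than shut.
Start: joints at [-1.393, 0.313, 0.046, 1.304, 0, 1.431], TCP at [0.18, -0.546, 0.231] pointing down, gripper open.
Joint ranges: [-2.76, 2.76], [-0.86, 1.69], [-1.03, 1.26], [-2.2, 2.34], [-1.47, 1.5], [-3.14, 3.14]. Speed limits (rad/s): [2.57, 2.57, 3.14, 3.14, 3.14, 3.14].

### API

Orientations are given as a rotation vector (axis times angle).
In Python, from cell import ctrl gives the robot as it stands.
- The arm moves only by the tool play_rows, never from a script. Its argument "deltas" is a list of rows, each a list of 3 entries, a list of its own where there are three numbers: the shift along the world's x, y, z in cm, then the turn, a rotation vector about the world's x, y, z in rad, then the opening, from 0 (shut) to 1 (fully open). In form: [[[tx, ty, tz], [wx, wy, wz], gripper], ...]. A call has 1 to 20 rows; each row shifts and turns the commanded pose from where the row before left it; what a row does not reach is not made up. A row lasts 1/10 s, in which the tool goes at most 50 mm and 8.59 degrees, less where a joint would pass 70% of its speed; a pose out of reach is approached as far as the arm can. A call is refused whole if a number of a shift passes 5 or a number of a turn 0.15, either way. A call with a gripper value outside its range is refused whole. The fingers move at their own pace and stop on an object; "newtons" is the grip in N (left out, the last holds). Time passes only in rows, so rows that do not move let the fingers close. It gives the time, the measured TCP pose, the force, the opening and the grip force at its end, in the units of the state.
- ctrl.get_state(): the state, without advancing time (a new reading comes with each control period).
- ctrl.capture(name): name is "scene" or "top"; returns a dict with "image" (420x560x3 uint8, red, green, blue), "fov_y" (degrees; the focal length in pixels is half the picture's height over the tangent of half this angle, whatever the lens; pixels are square), "cx", "cy" (the principal point, pixels), "R" (3x3) and "t" (3): a world point X has camera coordinates R X + t. Camera axes: x right, y down, z forward; pixel columns grow to the right and rows downward; lengths in m; the calibration is good to about 2 mm. A picture is of the moment at which its call begins. There is no depth.
- ctrl.sign_off(): hands the job in; it is judged then, once.
Trained networks look in the newest picture that a camera, given by its name, has taken for a name from the list of things; names that differ only in an ending like _2 or _b are one class to them, and where a whole thing is asked for, a point or a joint stands for the part that bears it (a point fixed in the world has none). Each returns a list of dicts, best first, with "p" (0 to 1); they miss things now and then, are a little off and sometimes report something else, mostly with a low value. They report only what shows in the picture. A call takes as long as a camera call. They do not tell look-alikes from the thing itself.
- ctrl.masks_of(camera, thing): "region" (420x560 bool, what is visible of it) and "centre" ([column, row] in pixels, amid what is visible of it).
The state is a dict: "t": time; "qpos": joint angles; "qvel": joint speeds; "tau": joint torques, N m; "ee_pos": TCP position; "tool_rot": TCP orientation; "wrist_force": force on the tool from outside, world axes, zero at the start; "moment": the same for the moment, N m; "gripper_width": opening from 0.0 (shut) to 1.0 (fully open); "gripper_force": force on a finger pad.
Only numpy, scipy, OpenCV 4.12 (cv2) and the standard library are available. Lean on these libraries where they do the work, as an engineer would, in place of code of your own. Each camera call takes 0.05 s, during which the arm holds its last target. There are 200 camera calls.

## Working session

There is one attempt and no reset: what is moved stays moved. The work goes in short steps, Python scripts to look and compute and a tool call to move; the robot and the scene stay as the last step left them, time stands still between calls to the robot, and variables do not carry over. Pictures are saved under pics/ and viewed, at most 10 in all, crops included, and the job is handed in when it is done.

Besides the shell and the picture viewer there is one more tool, called after "Call:" by a JSON object that holds its "api" and its "payload", one argument or row to a line. play_rows: Moves the arm, as the interface text tells. Its arguments: {"type":"object","properties":{"deltas":{"type":"array"},"newtons":{"type":"number"}},"required":["deltas"]}

```bash
mkdir -p pics
cat > h.py <<'E'
import numpy as np, cv2
from cell import ctrl
def cap(n):
    c=ctrl.capture(n); c['f']=c['image'].shape[0]/2/np.tan(np.radians(c['fov_y'])/2); c['R']=np.array(c['R']); c['t']=np.array(c['t']); return c
def atz(c,px,z):
    d=c['R'].T@np.array([(px[0]-c['cx'])/c['f'],(px[1]-c['cy'])/c['f'],1]); o=-c['R'].T@c['t']
    return o+d*(z-o[2])/d[2]
def proj(c,X):
    p=c['R']@np.array(X)+c['t']; return np.array([c['cx']+c['f']*p[0]/p[2],c['cy']+c['f']*p[1]/p[2]])
E
python3 - <<'E'
from h import *
ims=[]
zs=dict(labeller=.075,core=.135,tray=.035,tensioner=.105,roller_mid=.157,spindle_top=.13,slide_box=.034,new_roll=.05,tube_rack=.088,stain_dropper=.068,oil_bottle=.062,mouse=.03,marker=.012)
for n in ("scene","top"):
    c=cap(n); cv2.imwrite(f"pics/{n}.png",cv2.cvtColor(c['image'],cv2.COLOR_RGB2BGR))
    print(n,c['cx'],c['cy'],c['f'],-c['R'].T@c['t'],c['R'].round(2).tolist())
    for k,z in zs.items():
        try:
            for m in ctrl.masks_of(n,k)[:4]: print(k,round(m['p'],2),np.round(m['centre']),m['region'].sum(),atz(c,m['centre'],z).round(3))
        except Exception as e: print(k,e)
print(ctrl.get_state())
E
```

```text
scene 277.79456830393934 212.3777095223946 390.5283347698383 [1.10935908 0.26013937 0.73507612] [[-0.39, 0.92, -0.01], [0.63, 0.26, -0.73], [-0.67, -0.3, -0.68]]
labeller 0.76 [267. 278.] 21505 [0.655 0.032 0.075]
core 0.84 [361. 221.] 297 [0.474 0.179 0.135]
core 0.77 [279. 196.] 359 [ 0.463 -0.021  0.135]
core 0.62 [314. 254.] 516 [0.603 0.115 0.135]
tray 0.87 [153. 204.] 3120 [ 0.518 -0.369  0.035]
tensioner 0.83 [226. 245.] 958 [ 0.627 -0.077  0.105]
roller_mid 0.53 [251. 227.] 236 [ 0.603 -0.026  0.157]
spindle_top 0.86 [268. 279.] 21733 [0.693 0.053 0.13 ]
spindle_top 0.16 [253. 232.] 201 [ 0.589 -0.029  0.13 ]
tube_rack 0.7 [315. 254.] 578 [0.562 0.106 0.088]
tube_rack 0.6 [106. 240.] 3188 [ 0.705 -0.347  0.088]
stain_dropper 0.67 [392. 215.] 208 [0.355 0.236 0.068]
mouse 0.92 [437. 222.] 721 [0.294 0.347 0.03 ]
mouse 0.65 [152. 209.] 3023 [ 0.53  -0.366  0.03 ]
marker 0.57 [205. 167.] 115 [ 0.289 -0.346  0.012]
top 281.94085833482205 211.0484659794731 516.4264170658519 [0.39796526 0.01230654 1.32214564] [[-0.03, -1.0, 0.0], [-1.0, 0.02, -0.06], [0.06, -0.0, -1.0]]
labeller 0.
[... 933 characters left out ...]
8.] 207 [ 0.278 -0.336  0.012]
{'t': 1.4, 'qpos': array([-1.39262288e+00,  3.13158422e-01,  4.61260885e-02,  1.30358409e+00,
       -1.64790777e-05,  1.43122710e+00]), 'qvel': array([ 0.0013114 , -0.00105928,  0.00018347,  0.00066376, -0.00133452,
        0.00121276]), 'tau': array([ 3.37384072e-04, -4.80464101e+01,  2.98808134e+01,  3.36757148e-04,
        1.00757077e-06,  8.67291305e-06]), 'ee_pos': array([ 0.17965687, -0.5462758 ,  0.23135755]), 'tool_rot': array([ 3.10185100e+00,  4.96983564e-01, -2.04251675e-05]), 'wrist_force': array([-0.13886892, -0.84651901, -0.23948829]), 'moment': array([0.01480042, 0.03782375, 0.02942547]), 'gripper_force': 0.0, 'gripper_width': 0.998481515739409}
```

View pics/scene.png

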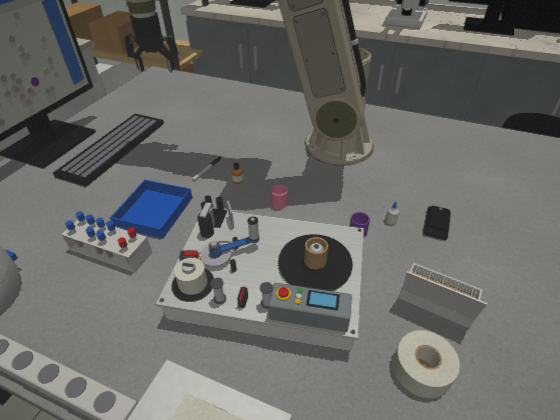

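View pics/top.png

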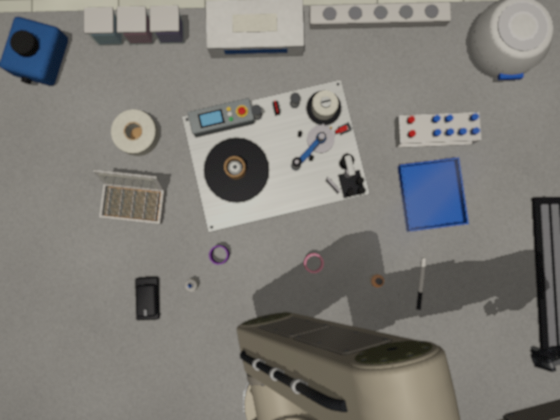

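The scene view shows the brown core on the black disc at (316,254), or (236,167) from above. The tray is at (153,208) scene and (434,194) top, and the roller is at (253,230) scene and (297,163) top.
Candidates for the core: brown at scene (316,254), pink at (279,196) and purple at (361,221). I choose the brown one, which stands on the spindle.

Run:
```python
from h import *
c=cap("top"); im=c['image']
P=np.array([atz(c,p,.075)[:2] for p in [(184,119),(341,82),(367,192),(211,230)]])
print(P.round(3), [np.linalg.norm(P[i]-P[(i+1)%4]).round(3) for i in range(4)])
o=P.mean(0); a=(P[0]+P[1]-P[2]-P[3])/2; b=(P[0]+P[3]-P[1]-P[2])/2
th=(np.arctan2(a[1],a[0])+np.arctan2(-b[0],b[1]))/2
Rm=np.array([[np.cos(th),-np.sin(th)],[np.sin(th),np.cos(th)]])
print('labeller',o.round(4),'yaw',th,)
L=lambda x,y:o+Rm@np.array([x,y])/1000
for n,x,y in [('spindle',-15,100),('pivot',10,-115),('roller0',-41,-41)]: print(n,L(x,y).round(4))
for q in (0,.2,.4,.54,.65,.8): print(q,L(10+90*np.sin(q-.6),-115+90*np.cos(q-.6)).round(4))
# disc by darkness
g=cv2.cvtColor(im,cv2.COLOR_RGB2GRAY); m=np.zeros_like(g); m[125:215,195:280]=(g[125:215,195:280]<60)
k=cv2.findContours(m,cv2.RETR_EXTERNAL,cv2.CHAIN_APPROX_NONE)[0]; k=max(k,key=cv2.contourArea); e=cv2.fitEllipse(k); print('disc',e,atz(c,e[0],.085))
ctrl.masks_of
t=[r for r in ctrl.masks_of("top","tray")][0]['region'].astype(np.uint8)
k=max(cv2.findContours(t,cv2.RETR_EXTERNAL,cv2.CHAIN_APPROX_NONE)[0],key=cv2.contourArea); r=cv2.minAreaRect(k)
B=np.array([atz(c,p,.03)[:2] for p in cv2.boxPoints(r)]); print('tray',r,B.round(3),B.mean(0))
S=cap("scene")
for X in [(*L(-15,100),.135),(*L(-41,-41),.157)]: print(proj(S,X),proj(c,X))
A=cv2.resize(im[60:240,170:390],None,fx=3,fy=3,interpolation=cv2.INTER_CUBIC)
for X in [(*L(-15,100),.135),(*L(-15,100),.13),(*L(-41,-41),.157)]:
    u=(proj(c,X)-[170,60])*3; cv2.circle(A,tuple(int(v) for v in u),3,(0,255,0),1)
cv2.imwrite("pics/crop.png",cv2.cvtColor(A,cv2.COLOR_RGB2BGR))
s=ctrl.get_state(); print(s['t']); from scipy.spatial.transform import Rotation as Q; print(Q.from_rotvec(s['tool_rot']).as_matrix().round(3))
```

```text
[[ 0.708  0.24 ]
 [ 0.79  -0.147]
 [ 0.517 -0.201]
 [ 0.435  0.178]] [np.float64(0.396), np.float64(0.278), np.float64(0.389), np.float64(0.28)]
labeller [0.6125 0.0176] yaw 0.21082865863957218
spindle [0.5769 0.1122]
pivot [ 0.6464 -0.0928]
roller0 [ 0.581  -0.0311]
0 [ 0.5811 -0.0308]
0.2 [ 0.5947 -0.0191]
0.4 [ 0.6104 -0.0103]
0.54 [ 0.6223 -0.0061]
0.65 [ 0.632 -0.004]
0.8 [ 0.6454 -0.0028]
disc ((236.08242797851562, 169.47647094726562), (61.37303161621094, 62.10556411743164), 81.66690826416016) [0.57873983 0.11430932 0.085     ]
tray ((431.85113525390625, 194.39849853515625), (68.51239776611328, 64.52164459228516), 82.303955078125) [[ 0.589 -0.283]
 [ 0.607 -0.445]
 [ 0.435 -0.46 ]
 [ 0.417 -0.299]] [ 0.51192299 -0.37192889]
[316.64674323 244.36507889] [235.16388001 167.14336078]
[252.83055502 219.8315922 ] [297.31056405 162.39561364]
1.55
[[ 0.95   0.312  0.   ]
 [ 0.312 -0.95  -0.   ]
 [ 0.     0.    -1.   ]]
```

View pics/crop.png

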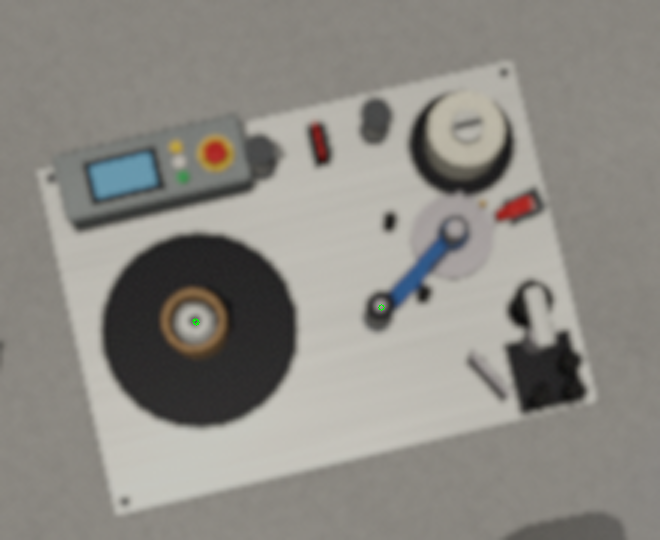

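Both views agree on the brown core, and the projected markers sit on its centre at crop (195,321) and on the roller at (380,307). I'm moving over the core now.

Call:
{"api": "play_rows", "payload": {
  "deltas": [
    [[2.3, 3.85, 0], [0, 0, 0.082], 1],
    [[2.3, 3.85, 0], [0, 0, 0.082], 1],
    [[2.3, 3.85, 0], [0, 0, 0.082], 1],
    [[2.3, 3.85, 0], [0, 0, 0.082], 1],
    [[2.3, 3.85, 0], [0, 0, 0.082], 1],
    [[2.3, 3.85, 0], [0, 0, 0.082], 1],
    [[2.3, 3.85, 0], [0, 0, 0.082], 1],
    [[2.3, 3.85, 0], [0, 0, 0.082], 1],
    [[2.3, 3.85, 0], [0, 0, 0.082], 1],
    [[2.3, 3.85, 0], [0, 0, 0.082], 1],
    [[2.3, 3.85, 0], [0, 0, 0.082], 1],
    [[2.3, 3.85, 0], [0, 0, 0.082], 1],
    [[2.3, 3.85, 0], [0, 0, 0.082], 1],
    [[2.3, 3.85, 0], [0, 0, 0.082], 1],
    [[2.3, 3.85, 0], [0, 0, 0.082], 1],
    [[2.3, 3.85, 0], [0, 0, 0.082], 1],
    [[2.3, 3.85, 0], [0, 0, 0.082], 1],
    [[0, 0, 0], [0, 0, 0], 1],
    [[0, 0, 0], [0, 0, 0], 1]
  ],
  "newtons": 25
}}

```text
t: 3.45
ee_pos: [0.5706, 0.1092, 0.2307]
tool_rot: [-2.057, -2.374, 0.002]
wrist_force: [0.3, -0.3, 0.2]
gripper_width: 0.998
gripper_force: 0.0
```

Call:
{"api": "play_rows", "payload": {
  "deltas": [
    [[0.35, 0.2, -2.5], [0, 0, 0], 1],
    [[0.35, 0.2, -3], [0, 0, 0], 1],
    [[0, 0, -3], [0, 0, 0], 1],
    [[0, 0, -2.5], [0, 0, 0], 1],
    [[0, 0, -2], [0, 0, 0], 1],
    [[0, 0, 0], [0, 0, 0], 1],
    [[0, 0, 0], [0, 0, 0], 0],
    [[0, 0, 0], [0, 0, 0], 0],
    [[0, 0, 0], [0, 0, 0], 0],
    [[0, 0, 0], [0, 0, 0], 0],
    [[0, 0, 0], [0, 0, 0], 0],
    [[0, 0, 0], [0, 0, 0], 0],
    [[0, 0, 0], [0, 0, 0], 0],
    [[0, 0, 0], [0, 0, 0], 0]
  ],
  "newtons": 25
}}

```text
t: 4.85
ee_pos: [0.5788, 0.1119, 0.1033]
tool_rot: [2.058, 2.37, 0.003]
wrist_force: [-1.4, -2.5, 6.2]
gripper_width: 0.565
gripper_force: 25.8
```

Call:
{"api": "play_rows", "payload": {
  "deltas": [
    [[0, 0, 1], [0, 0, 0], 0],
    [[0, 0, 1.5], [0, 0, 0], 0],
    [[0, 0, 2], [0, 0, 0], 0],
    [[0, 0, 2], [0, 0, 0], 0],
    [[0, 0, 2], [0, 0, 0], 0],
    [[0, 0, 2], [0, 0, 0], 0],
    [[0, 0, 2], [0, 0, 0], 0],
    [[0, 0, 0], [0, 0, 0], 0]
  ]
}}

```text
t: 5.65
ee_pos: [0.5794, 0.1126, 0.2302]
tool_rot: [2.056, 2.369, 0.007]
wrist_force: [0.5, -0.1, 1.0]
gripper_width: 0.561
gripper_force: 25.9
```

Run:
```python
from h import *
c=cap("scene"); cv2.imwrite("pics/lift.png",cv2.cvtColor(c['image'][80:320,60:460],cv2.COLOR_RGB2BGR))
s=ctrl.get_state();print(s['t'],s['ee_pos'],s['qpos'],s['wrist_force'],s['gripper_force'])
```

```text
5.7 [0.57871522 0.11247152 0.22824718] [5.57633307e-02 3.39251751e-01 7.52009887e-02 1.30284463e+00
 1.41001787e-04 1.48530489e+00] [ 0.52596176  0.48836497 -0.98512824] 25.946925524622202
```

View pics/lift.png

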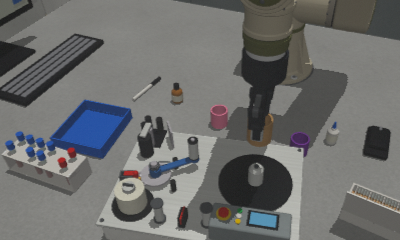

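The core is in the fingers at crop (262,130) and clear of the bare spindle. Next I carry it to the tray.

Call:
{"api": "play_rows", "payload": {
  "deltas": [
    [[-0.4, -2, 0], [0, 0, 0], 0],
    [[-0.5, -4, 0], [0, 0, 0], 0],
    [[-0.6, -4.2, 0], [0, 0, 0], 0],
    [[-0.6, -4.3, 0], [0, 0, 0], 0],
    [[-0.6, -4.3, 0], [0, 0, 0], 0],
    [[-0.6, -4.3, 0], [0, 0, 0], 0],
    [[-0.6, -4.3, 0], [0, 0, 0], 0],
    [[-0.6, -4.3, 0], [0, 0, 0], 0],
    [[-0.6, -4.3, 0], [0, 0, 0], 0],
    [[-0.6, -4.3, 0], [0, 0, 0], 0],
    [[-0.6, -4, 0], [0, 0, 0], 0],
    [[-0.5, -2.6, 0], [0, 0, 0], 0],
    [[-0.4, -1.6, -2], [0, 0, 0], 0],
    [[0, 0, -4], [0, 0, 0], 0],
    [[0, 0, -4], [0, 0, 0], 0],
    [[0, 0, -3.5], [0, 0, 0], 0],
    [[0, 0, -2], [0, 0, 0], 0],
    [[0, 0, 0], [0, 0, 0], 0],
    [[0, 0, 0], [0, 0, 0], 0]
  ]
}}

```text
t: 7.6
ee_pos: [0.5053, -0.3723, 0.0707]
tool_rot: [-2.058, -2.371, -0.0]
wrist_force: [0.2, -0.1, 0.3]
gripper_width: 0.567
gripper_force: 26.0
```

Run:
```python
from h import *
c=cap("scene"); cv2.imwrite("pics/tray.png",cv2.resize(cv2.cvtColor(c['image'][120:280,60:260],cv2.COLOR_RGB2BGR),None,fx=3,fy=3))
s=ctrl.get_state();print(s['t'],s['ee_pos'],s['gripper_force'],s['gripper_width'])
```

```text
7.65 [ 0.50604733 -0.37300713  0.0719994 ] 25.976932235062122 0.5608068992358713
```

View pics/tray.png

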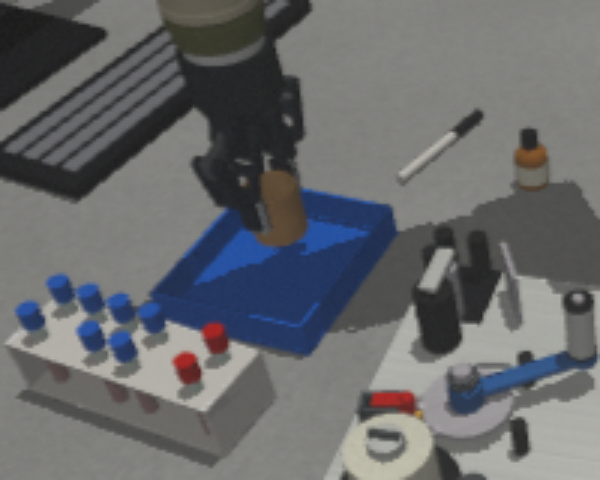

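The core is upright above the middle of the tray at crop (280,205). I lower it now.

Call:
{"api": "play_rows", "payload": {
  "deltas": [
    [[0.5, 0, -1.5], [0, 0, 0], 0],
    [[0, 0, -1.5], [0, 0, 0], 0],
    [[0, 0, -1], [0, 0, 0], 0],
    [[0, 0, -0.5], [0, 0, 0], 0],
    [[0, 0, -0.2], [0, 0, 0], 0],
    [[0, 0, 0], [0, 0, 0], 0]
  ]
}}

```text
t: 8.25
ee_pos: [0.5108, -0.3728, 0.0244]
tool_rot: [2.059, 2.372, 0.0]
wrist_force: [-0.4, -0.2, 0.2]
gripper_width: 0.563
gripper_force: 26.0
```

Call:
{"api": "play_rows", "payload": {
  "deltas": [
    [[0, 0, -0.1], [0, 0, 0], 0],
    [[0, 0, -0.1], [0, 0, 0], 0],
    [[0, 0, 0], [0, 0, 0], 0]
  ]
}}

```text
t: 8.55
ee_pos: [0.5108, -0.3729, 0.0226]
tool_rot: [2.059, 2.372, 0.0]
wrist_force: [0.2, -0.1, -1.1]
gripper_width: 0.56
gripper_force: 26.0
```

Call:
{"api": "play_rows", "payload": {
  "deltas": [
    [[0, 0, 0], [0, 0, 0], 0.65],
    [[0, 0, 0], [0, 0, 0], 0.85],
    [[0, 0, 0], [0, 0, 0], 0.85],
    [[0, 0, 0], [0, 0, 0], 0.85],
    [[0, 0, 0], [0, 0, 0], 0.85],
    [[0, 0, 1], [0, 0, 0], 0.85],
    [[0, 0, 2], [0, 0, 0], 0.85],
    [[0, 0, 3], [0, 0, 0], 0.85],
    [[0, 0, 4], [0, 0, 0], 0.85],
    [[0, 0, 4], [0, 0, 0], 0.85],
    [[0, 0, 4], [0, 0, 0], 0.85],
    [[0, 0, 4], [0, 0, 0], 0.85],
    [[0, 0, 0], [0, 0, 0], 0.85]
  ]
}}

```text
t: 9.85
ee_pos: [0.5128, -0.3747, 0.2503]
tool_rot: [2.051, 2.363, -0.001]
wrist_force: [1.1, 0.5, 0.0]
gripper_width: 0.852
gripper_force: 0.0
```

Run:
```python
from h import *
c=cap("scene"); cv2.imwrite("pics/placed.png",cv2.resize(cv2.cvtColor(c['image'][120:280,60:280],cv2.COLOR_RGB2BGR),None,fx=3,fy=3))
for m in ctrl.masks_of("scene","core"): print(m['p'],m['centre'],atz(c,m['centre'],.029))
for m in ctrl.masks_of("scene","roller_mid"): print(m['p'],m['centre'],atz(c,m['centre'],.132))
s=ctrl.get_state();print(s['t'],s['ee_pos'],s['gripper_force'],s['gripper_width'])
```

```text
0.95 [153.7, 204.1] [ 0.5107644  -0.37422572  0.029     ]
0.78 [361.0, 221.5] [0.36391713 0.16600546 0.029     ]
0.78 [279.3, 196.6] [ 0.35227627 -0.06782363  0.029     ]
0.67 [253.2, 228.0] [ 0.58098858 -0.0318202   0.132     ]
0.2 [269.6, 278.9] [0.69330422 0.05707864 0.132     ]
10.0 [ 0.51059002 -0.37266545  0.24258259] 0.0 0.8524203127607665
```

View pics/placed.png

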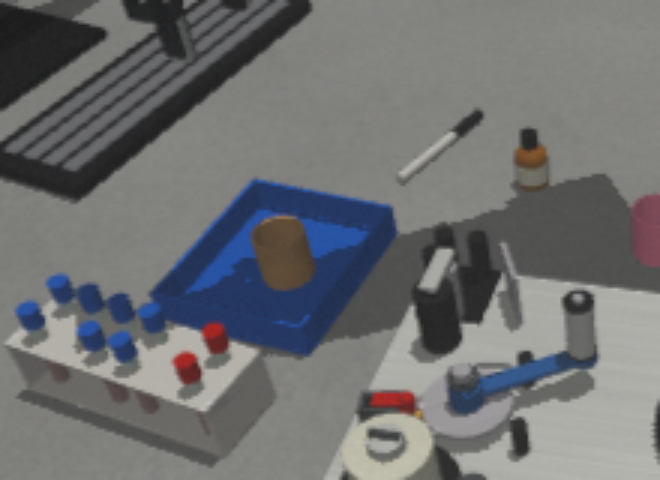

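The core stands upright mid-tray at crop (283,252) and the roller is at rest at crop (578,325). Next I go above the roller.

Call:
{"api": "play_rows", "payload": {
  "deltas": [
    [[0.5, 2.2, 0], [0, 0, 0.02], 0.6],
    [[0.8, 4, 0], [0, 0, 0.02], 0.6],
    [[0.9, 4.2, 0], [0, 0, 0.02], 0.6],
    [[0.9, 4.3, 0], [0, 0, 0.02], 0.6],
    [[0.9, 4.3, 0], [0, 0, 0.02], 0.6],
    [[0.9, 4.3, 0], [0, 0, 0.02], 0.6],
    [[0.8, 4.3, 0], [0, 0, 0.02], 0.6],
    [[0.8, 4, 0], [0, 0, 0.02], 0.6],
    [[0.5, 2.6, 0], [0, 0, 0.02], 0.6],
    [[0, 0, -2], [0, 0, 0.02], 0.6],
    [[0, 0, -3], [0, 0, 0], 0.6],
    [[0, 0, -2], [0, 0, 0], 0.6],
    [[0, 0, 0], [0, 0, 0], 0.6],
    [[0, 0, 0], [0, 0, 0], 0.6]
  ]
}}

```text
t: 11.4
ee_pos: [0.5797, -0.0306, 0.1713]
tool_rot: [-1.811, -2.564, 0.002]
wrist_force: [-0.3, -0.1, 0.3]
gripper_width: 0.597
gripper_force: 0.0
```

Call:
{"api": "play_rows", "payload": {
  "deltas": [
    [[0.1, 0, -2], [0, 0, 0], 0.6],
    [[0, 0, -2], [0, 0, 0], 0.6],
    [[0, 0, -1.4], [0, 0, 0], 0.6],
    [[0, 0, 0], [0, 0, 0], 0.6],
    [[0, 0, 0], [0, 0, 0], 0],
    [[0, 0, 0], [0, 0, 0], 0],
    [[0, 0, 0], [0, 0, 0], 0],
    [[0, 0, 0], [0, 0, 0], 0],
    [[0, 0, 0], [0, 0, 0], 0],
    [[0, 0, 0], [0, 0, 0], 0]
  ],
  "newtons": 40
}}

```text
t: 12.4
ee_pos: [0.5828, -0.0309, 0.1197]
tool_rot: [1.811, 2.564, 0.002]
wrist_force: [0.2, 0.4, 5.9]
gripper_width: 0.244
gripper_force: 39.1
```

Call:
{"api": "play_rows", "payload": {
  "deltas": [
    [[0.35, 0.3, 0], [0, 0, 0], 0],
    [[0.35, 0.3, 0], [0, 0, 0], 0],
    [[0.35, 0.3, 0], [0, 0, 0], 0],
    [[0.35, 0.25, 0], [0, 0, 0], 0],
    [[0.4, 0.25, 0], [0, 0, 0], 0],
    [[0.4, 0.25, 0], [0, 0, 0], 0],
    [[0.4, 0.2, 0], [0, 0, 0], 0],
    [[0.4, 0.2, 0], [0, 0, 0], 0],
    [[0.4, 0.15, 0], [0, 0, 0], 0],
    [[0.4, 0.15, 0], [0, 0, 0], 0],
    [[0.4, 0.1, 0], [0, 0, 0], 0],
    [[0.4, 0.1, 0], [0, 0, 0], 0],
    [[0.4, 0.1, 0], [0, 0, 0], 0],
    [[0.4, 0.05, 0], [0, 0, 0], 0],
    [[0, 0, 0], [0, 0, 0], 0],
    [[0, 0, 0], [0, 0, 0], 0]
  ]
}}

```text
t: 14.0
ee_pos: [0.6335, -0.004, 0.1194]
tool_rot: [-1.811, -2.564, 0.005]
wrist_force: [-8.4, -0.9, 11.2]
gripper_width: 0.246
gripper_force: 40.0
```

Run:
```python
from h import *
c=cap("scene"); cv2.imwrite("pics/push.png",cv2.resize(cv2.cvtColor(c['image'][150:310,120:340],cv2.COLOR_RGB2BGR),None,fx=3,fy=3))
for m in ctrl.masks_of("scene","roller_mid"): print(m['p'],m['centre'],atz(c,m['centre'],.132))
s=ctrl.get_state();print(s['t'],s['ee_pos'],s['gripper_force'],s['gripper_width'],s['wrist_force'],s['moment'])
```

```text
14.1 [ 0.63336795 -0.00402548  0.11944398] 39.98045861721039 0.247394479956961 [-8.02172231 -0.54793322 11.43602473] [-0.25929938  1.76919235  0.01082061]
```

View pics/push.png

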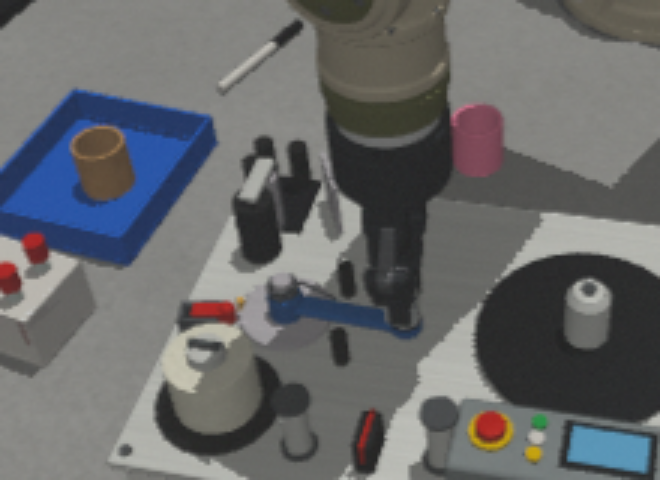

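The bar runs from the pivot at crop (285,290) to the gripped roller at crop (400,320). The TCP puts the joint at about 0.65 rad. I add a little margin and hold.

Call:
{"api": "play_rows", "payload": {
  "deltas": [
    [[0.2, 0, 0], [0, 0, 0], 0],
    [[0.2, 0, 0], [0, 0, 0], 0],
    [[0, 0, 0], [0, 0, 0], 0],
    [[0, 0, 0], [0, 0, 0], 0],
    [[0, 0, 0], [0, 0, 0], 0],
    [[0, 0, 0], [0, 0, 0], 0],
    [[0, 0, 0], [0, 0, 0], 0],
    [[0, 0, 0], [0, 0, 0], 0],
    [[0, 0, 0], [0, 0, 0], 0]
  ]
}}

```text
t: 15.0
ee_pos: [0.6371, -0.0035, 0.1195]
tool_rot: [-1.81, -2.564, 0.004]
wrist_force: [-9.2, 0.3, 12.3]
gripper_width: 0.243
gripper_force: 40.0
```

Run:
```python
from h import *
s=ctrl.get_state();print(s['t'],s['ee_pos'],s['gripper_force'],s['wrist_force'],abs(s['qvel']).max())
print(ctrl.sign_off())
```

```text
15.0 [ 0.63708424 -0.00354757  0.11946113] 40.02379238605499 [-9.16769814  0.25007681 12.25360709] 0.001422590069310944
the job is handed in; nothing more can be done
None
```

I set the empty core down upright in the blue tray, and the gripper is still holding the tensioner at about 0.70 rad (estimated from the tool position), past its 0.54 rad click; I handed the job in at 15 s, and no verdict came back.

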